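# Push a used syringe filter under the spring lid of the waste box

### The job

The used syringe filter on the sill of the small waste box must go into the bin without being picked up. With one fingertip push the lid's long rod sideways so that the spring lid stands well open and keep it there; with the other fingertip push the filter along the sill, under the lid, until it drops into the bin, and only then let the lid spring fully shut. Do not pinch or lift the filter, and leave the vial, the weight and the tape roll where they stand.

Things in the scene. Friction and masses are not known exactly. Their poses are not given: they have to be found in the camera images.
- waste_box: Fixed white box with a steel sill, 180 x 68 x 60 mm. Origin: on the worktop, below the middle of the line where sill and bin meet. Box x runs along the sill to the bin, away from the robot; y left, z up. The level sill (top z = 60 mm) spans x = -120 to +4 mm; a rolled edge 3 mm high and 4 mm wide runs along its left and right border (60 mm clear between); nothing else guides the filter. The open bin follows.
- lid (a joint): Angle (rad) of the steel lid over the bin: 0 shut, stop at 1.5; a spring drives it shut. Hinge along box x over the bin's left wall (box y = 30, z = 65 mm); the right edge swings up and left. Shut, its front edge (x = 2 mm, 9 mm high) bars the filter, which passes freely from 0.9 rad up. Opened by pushing the rod (point rod_end) to box +y : 2 N at first, 6 N at 1.2 rad.
- rod_end (a point): Centre of the black 12 mm ball on the near end of the lid's level steel rod, 7 mm thick, along box x from x = -114 to +14 mm, where an arm joins it to the hinge; free space below. Box y, z (mm): shut 24, 100; at 1.0 rad 57, 89; 1.2 rad 61, 83; 1.5 rad 65, 74. A finger on its right pushes it to +y and may slide along it while holding the lid open.
- mouth (a point): Middle of the sill's far edge, at sill height (box x = 4, y = 0, z = 60 mm). Beyond it lies the open-topped bin: inside x = 4 to 56, y = -29 to +29 mm, floor 5 mm above the worktop; the filter drops into it.
- filter_1: Used white syringe filter, a disc 27 mm across with a short neck, 16 mm high in all, 10 to 21 g, neck upward. Origin: centre of its underside. It stands on the sill, its centre at box x = -60 to -42 mm and within 4 mm of the middle line.
- vial_01: Loose glass vial with white cap, 23 mm across, 48 mm high, on the worktop to the right of the box; origin at its underside. Leave alone.
- weight_1: Loose steel calibration weight, 24 mm across, 30 mm high, on the worktop to the right of the box; origin at its underside. Leave alone.
- tape_roll: Loose roll of tape, 66 mm across, 18 mm high, lying on the worktop to the left of the box; origin at its underside. Leave alone.
Things that resemble listed ones, but are neither listed nor needed, are in the scene too. Of the things that look like the waste_box, the larger one is meant.

How it is judged:
On the way, in this order (a step that is already met when the one before it is completed fails the run):
1. a finger holds the lid open (0.7 rad or more) while the filter is still on the sill (value of joint lid above 0.7 rad and contact force between the fingers and lid above 0.2 N and x of filter_1 in the frame of waste_box below -0.005 m and height (world z) of filter_1 above 0.055 m), for 0.1 s.
2. the filter has dropped into the bin while the finger still holds the lid open (value of joint lid above 0.5 rad and contact force between the fingers and lid above 0.2 N and x of filter_1 in the frame of waste_box above 0.004 m and height (world z) of filter_1 below 0.045 m), for 0.1 s.
At the end, for the whole second after the job is handed in: The filter lies at rest inside the bin (its origin between the bin's walls and less than 45 mm above the worktop) and the lid is shut (within 0.06 rad) (x of filter_1 in the frame of waste_box between 0.004 and 0.057 m and y of filter_1 in the frame of waste_box between -0.03 and 0.03 m and height (world z) of filter_1 below 0.045 m and linear speed of filter_1 below 0.05 m/s and value of joint lid below 0.06 rad); the robot touches nothing.
It fails at once if the filter is lifted more than 15 mm off the sill (height (world z) of filter_1 above 0.075 m).
It fails at once if the filter is pinched or jammed (more than 12 N from the fingers) (contact force between the fingers and filter_1 above 12 N).
It fails at once if a bystander (vial, weight or tape roll) is moved more than 15 mm or tipped (distance of any of vial_01, weight_1, tape_roll from where it was at the start of the episode above 0.015 m or angle between any of vial_01, weight_1's own z axis and vertical above 0.5 rad).
It also fails if it takes over 48 s, if anything falls off the work surface, if the arm or the gripper's body presses on something with over 40 N, if the wrist force passes 120 N, or if a joint passes its speed limit or range.

### The arm

A 6-joint arm with a two-finger parallel gripper is mounted at the origin on a cart in front of the work surface, level with it; the furniture and walls round the work are solid. World frame = base frame: x ahead of the robot, y to its left, z up, the work surface at z = 0. Lengths are in m, angles in rad, forces in N, time in s.
With the tool pointing down it reaches from about 0.35 to 0.975 m from the base axis. Payload 17.4 kg.
Tool frame: the origin (TCP) lies between the finger pads; the fingertips stand 17 mm ahead of it and the grasp point (between the pads) lies 2 mm behind it (arm.tip_extent is the distance from the TCP to the fingertips, in m); z points along the fingers, y is the line along which they close (so a half turn about z gives the same grasp; the last joint's range is limited). The gripper opens to 85 mm and grips with 20 to 120 N. Pads are 22 mm wide; open, the fingers measure 114 mm over their backs; the gripper's body (76 mm by 85 mm) begins 54 mm behind the grasp point. The pads swing forward as they close: fully open they stand 13 mm farther back than shut.
Start: joints at [1.092, 0.116, 1.442, -0, 1.584, -0.038], TCP at [0.288, 0.61, 0.228] pointing down, gripper open.
Joint ranges: [-2.83, 2.83], [-0.83, 2.19], [0.07, 2.5], [-1.14, 4.28], [0.01, 3], [-2.97, 2.97]. Speed limits (rad/s): [1.89, 1.89, 2.22, 3.14, 3.14, 3.14].

### API

Orientations are given as a rotation vector (axis times angle).
In Python, from plant import get_state, read_camera, calibration, order, arm gives the robot as it stands.
- The arm moves only by the shell command python3 -m crank 'ROWS' [OPENING] [FORCE]. ROWS is JSON, a list of rows, each a list of 2 entries, a list of its own where there are three numbers: the shift along the world's x, y, z in cm, then the turn about the world's z in rad. A call has 1 to 12 rows; each row is the pose to reach, as a shift and turn from the pose commanded when the call began; what a row does not reach only later rows make up. A row lasts 1/10 s, in which the tool goes at most 50 mm and 8.59 degrees, less where a joint would pass 70% of its speed; a pose out of reach is approached as far as the arm can. A call with a gripper value outside its range is refused whole. OPENING is the finger opening in cm, from 0 to 8.54, set as the call begins (- or left out, the last holds). The fingers move at their own pace and stop on an object; FORCE is the grip in N (left out, the last holds). Time passes only in rows, so rows that repeat a pose let the fingers close. It gives the time, the measured TCP pose, the force, the opening and the grip force at its end, in the units of the state.
- get_state(): the state, without advancing time (a new reading comes with each control period).
- read_camera(name): name is "scene" or "top"; returns the picture (400x640x3 uint8, red, green, blue); there is no depth.
- calibration(name): a dict with "camera_matrix" (3x3 intrinsics, pixels), "extrinsics" (4x4, takes a point from camera to world coordinates). Camera axes: x right, y down, z forward; pixel columns grow to the right and rows downward; lengths in m; the calibration is good to about 2 mm. A picture is of the moment at which its call begins. calibration takes no time and is no camera call.
- order.job_done(): hands the job in; it is judged then, once.
The state is a dict: "clock": time; "joint_positions": joint angles; "joint_velocities": joint speeds; "joint_efforts": joint torques, N m; "tool_pos": TCP position; "eef_rot": TCP orientation; "force": force on the tool from outside, world axes, zero at the start; "wrist_torque": the same for the moment, N m; "gripper_width": finger opening in m; "finger_force": force on a finger pad.
Only numpy, scipy, OpenCV 4.12 (cv2) and the standard library are available. Lean on these libraries where they do the work, as an engineer would, in place of code of your own. Each camera call takes 0.05 s, during which the arm holds its last target. There are 200 camera calls.

## Working session

There is one attempt and no reset: what is moved stays moved. The work goes in short steps, Python scripts to look and compute and a shell command to move; the robot and the scene stay as the last step left them, time stands still between calls to the robot, and variables do not carry over. Pictures are saved under pics/ and viewed, at most 10 in all, crops included, and the job is handed in when it is done.

```bash
ls; mkdir -p pics
python3 - <<'E'
from plant import *
import cv2
for n in("scene","top"):
    cv2.imwrite(f"pics/{n}0.png",read_camera(n)[...,::-1])
    c=calibration(n);print(n,c)
print(get_state(),arm.tip_extent)
E
```

```text
pics
scene {'camera_matrix': array([[462.36502354,   0.        , 318.47830602],
       [  0.        , 462.36502354, 197.64296713],
       [  0.        ,   0.        ,   1.        ]]), 'extrinsics': array([[-0.54815249, -0.34991526,  0.75966319, -0.08743123],
       [-0.83636739,  0.23399102, -0.49571948,  0.60834106],
       [-0.00429455, -0.90708738, -0.42092047,  0.45355043],
       [ 0.        ,  0.        ,  0.        ,  1.        ]])}
top {'camera_matrix': array([[431.07936909,   0.        , 311.34660133],
       [  0.        , 431.07936909, 198.91190941],
       [  0.        ,   0.        ,   1.        ]]), 'extrinsics': array([[ 0.01330037, -0.98475521,  0.17343667,  0.41385301],
       [-0.99965264, -0.01704226, -0.02010363,  0.21176971],
       [ 0.0227529 , -0.17310904, -0.98463982,  0.92234497],
       [ 0.        ,  0.        ,  0.        ,  1.        ]])}
{'clock': 0.1, 'joint_positions': array([ 1.09216508e+00,  1.16426395e-01,  1.44218791e+00, -1.41780026e-06,
        1.58399856e+00, -3.77976974e-02]), 'joint_velocities': array([ 0.00062564, -0.00112959, -0.00103645,  0.00096184,  0.00265194,
       -0.00011167]), 'joint_efforts': array([ 9.08201309e-04, -7.33667421e+01, -6.33787966e+01,  2.36873331e-05,
        5.27035867e-03,  4.56038356e-05]), 'tool_pos': array([0.28794627, 0.61031217, 0.22725039]), 'eef_rot': array([-6.86809586e-01, -3.06533300e+00,  1.54985962e-03]), 'force': array([-0.02162404,  0.46955718, -0.88838527]), 'wrist_torque': array([-0.00232825, -0.03952946, -0.00185742]), 'finger_force': 0.0, 'gripper_width': 0.08562894981106096} 0.017
```

View pics/scene0.png

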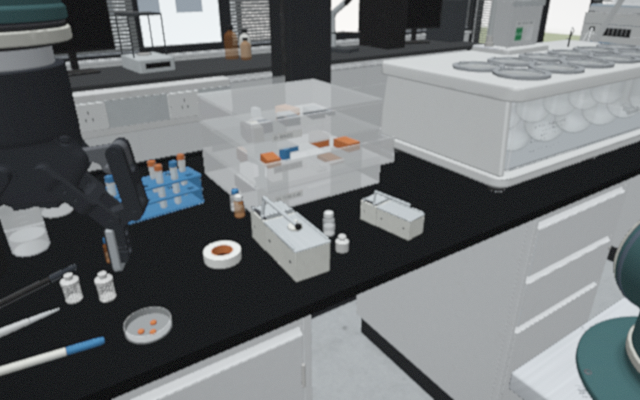

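View pics/top0.png

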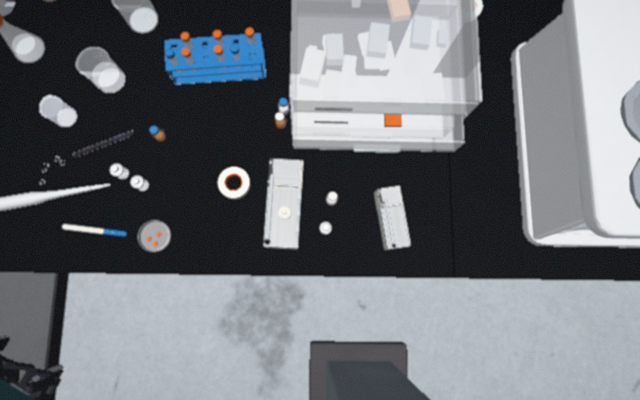

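The larger candidate in the top view is the box at about (284,203). The smaller lookalike is at (393,217). I'll confirm with one enlarged crop and measure the box from its mask.

```bash
cat > h.py <<'E'
import numpy as np,cv2
from plant import *
def ray(n,px,z):
    c=calibration(n);E=c["extrinsics"]
    d=E[:3,:3]@np.linalg.solve(c["camera_matrix"],[px[0],px[1],1.])
    return E[:3,3]+d*(z-E[2,3])/d[2]
def proj(n,P):
    c=calibration(n);E=c["extrinsics"]
    q=c["camera_matrix"]@(E[:3,:3].T@(np.asarray(P,float)-E[:3,3]));return q[:2]/q[2]
E
python3 - <<'E'
from h import *
a=cv2.imread("pics/top0.png");b=cv2.imread("pics/scene0.png")
A=cv2.resize(a[150:260,250:420],None,fx=4.5,fy=4.5,interpolation=3)[:, :765]
B=cv2.resize(b[185:285,240:430],None,fx=4,fy=4,interpolation=3)
cv2.imwrite("pics/ctop.png",A);cv2.imwrite("pics/cscene.png",B)
g=cv2.cvtColor(a,6);m=((g>110)*255).astype(np.uint8)[153:265,255:318]
cs,_=cv2.findContours(m,0,2)
for c in cs:
    if cv2.contourArea(c)>500:
        r=cv2.minAreaRect(c);p=cv2.boxPoints(r)+[255,153];print(p)
        for q in p: print(ray("top",q,.06).round(4))
E
```

```text
[[262.5989666  246.71605682]
 [268.3772068  157.15336847]
 [303.58548737 159.42487335]
 [297.80725098 248.98756409]]
[0.4676 0.2898 0.06  ]
[0.6516 0.2839 0.06  ]
[0.6482 0.2113 0.06  ]
[0.4641 0.2198 0.06  ]
```

View pics/ctop.png

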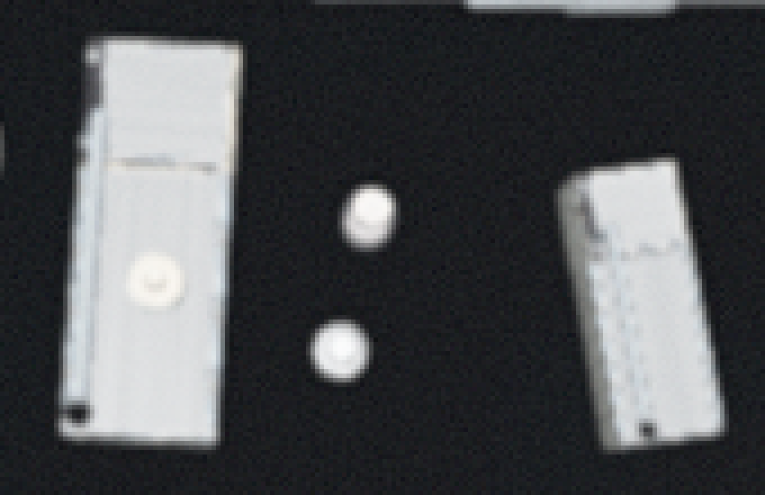

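View pics/cscene.png

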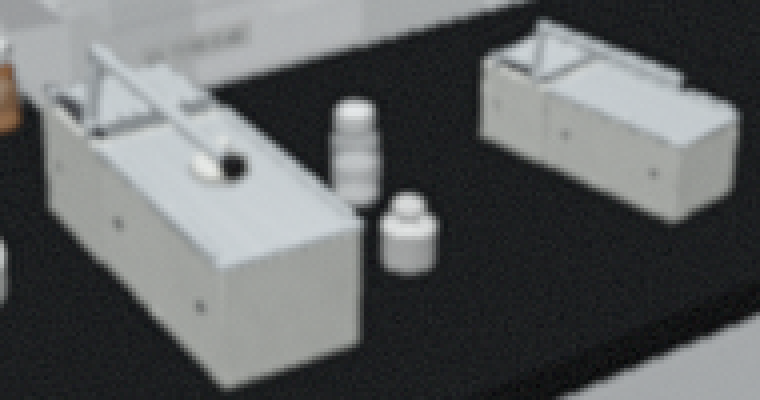

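The left box (top px 284,203) measures about 184 x 71 mm and carries the filter, so it is the larger one and the one meant. The right one (393,217) is smaller and empty. Crop points: filter (155,281), ball (77,412), near right corner (217,443).

Run:
```python
from h import *
T=lambda u,v,z:ray("top",(250+(u+.5)/4.5-.5,150+(v+.5)/4.5-.5),z)
S=lambda u,v:(240+u/4-.4,185+v/4-.4)
nr=T(217,443,.062);nl=T(60,437,.062);r2=T(231,165,.063);ball=T(77,412,.1);f=T(155,281,.068)
le=[T(108,163,.069),T(215,166,.069)]
print("nr",nr,"nl",nl,"r2",r2,"ball",ball,"filter",f,"lidedge",le)
d=r2-nr;yaw=np.arctan2(d[1],d[0]);print("yaw right edge",yaw)
e=nl-nr;print("near width",np.linalg.norm(e),"yaw",np.arctan2(-e[0],e[1]))
print("ball scene",ray("scene",S(232,165),.1))
for yw in(yaw,np.arctan2(-e[0],e[1])):
    R=np.array([[np.cos(yw),-np.sin(yw)],[np.sin(yw),np.cos(yw)]])
    for n,P,b in(("nr",nr,(-.12,-.034)),("nl",nl,(-.12,.034)),("ball",ball,(-.114,.024)),("lid",(le[0]+le[1])/2,(.002,0))):
        print(n,P[:2]-R@b)
# scene corner of box: near-left(223,266) near-right(358,220) at top
for s in((223,266),(358,222)): print("scene corner",ray("scene",S(*s),.062))
print("vial/weight",T(372,205,.048),T(340,345,.03),"bins")
```

```text
nr [0.46585977 0.219722   0.062     ] nl [0.46747589 0.28892131 0.062     ] r2 [0.59094235 0.21573097 0.063     ] ball [0.47572225 0.27869637 0.1       ] filter [0.53671819 0.2485367  0.068     ] lidedge [array([0.58962888, 0.27082881, 0.069     ]), array([0.58911888, 0.22287124, 0.069     ])]
yaw right edge -0.03189634331899596
near width 0.06921818407052947 yaw -0.023350252984674524
ball scene [0.47926351 0.27884236 0.1       ]
nr [0.58688303 0.24987779]
nl [0.58633056 0.25111169]
ball [0.58889888 0.25107301]
lid [0.5873749  0.24691381]
nr [0.5866209  0.25091095]
nl [0.58664934 0.2521288 ]
ball [0.58913082 0.25204122]
lid [0.58737443 0.24689672]
scene corner [0.46879629 0.29035832 0.062     ]
scene corner [0.4676502 0.2252275 0.062    ]
vial/weight [0.57646364 0.15078655 0.048     ] [0.51372378 0.16402347 0.03      ] bins
```

```bash
python3 -m crank '[[[4,-7,0],0.1],[[8,-14,0],0.2],[[11,-19.3,0],0.3],[[14,-24.5,0],0.414],[[17,-29.7,0],0.414],[[20,-35,0],0.414],[[21.5,-37.6,0],0.414],[[21.5,-37.6,0],0.414],[[21.5,-37.6,0],0.414],[[21.5,-37.6,0],0.414],[[21.5,-37.6,0],0.414]]' 3.6
python3 - <<'E'
from h import *
for n in("scene","top"): cv2.imwrite(f"pics/{n}1.png",read_camera(n)[...,::-1])
s=get_state();print(s["clock"],s["tool_pos"],s["eef_rot"],s["gripper_width"],s["force"],arm.tip_extent)
a=cv2.imread("pics/scene1.png");cv2.imwrite("pics/c1.png",cv2.resize(a[60:280,180:400],None,fx=2.7,fy=2.7,interpolation=3))
E
```

```text
clock: 1.2
tool_pos: [0.5031, 0.234, 0.2276]
eef_rot: [-0.045, -3.141, -0.0]
force: [0.1, 0.2, -0.4]
gripper_width: 0.0363
finger_force: 0.0
1.3 [0.50259893 0.23512725 0.2277278 ] [-4.11698186e-02 -3.14093017e+00 -1.15032023e-04] 0.03575519911889199 [ 0.36119093  0.15515098 -0.18823285] 0.017
```

View pics/c1.png

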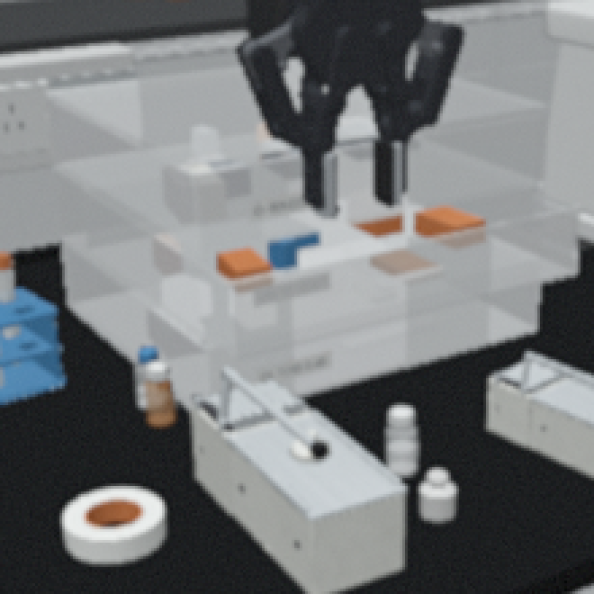

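The crop shows both fingers hanging straight for about 36 mm above the tips and flaring above that. The left fingertip is at about (302,139) in the full picture. The box, vial, weight and tape roll have not moved.

Run:
```python
from h import *
p=np.array([.5026,.235,.2277]); 
for off,px in((.018+.007,(302.5,138.5)),(-.018-.007,(180+392/2.7,60+205/2.7))):
    for dz in(.010,.017,.024):
        print(off,dz,proj("scene",p+[0,off,-dz]),px)
```

```text
0.024999999999999998 0.01 [298.52892199 150.11293874] (302.5, 138.5)
0.024999999999999998 0.017 [298.62942919 154.36653547] (302.5, 138.5)
0.024999999999999998 0.024 [298.72912067 158.58560949] (302.5, 138.5)
-0.024999999999999998 0.01 [325.14738606 144.43295802] (325.18518518518516, 135.92592592592592)
-0.024999999999999998 0.017 [325.13969731 148.56796607] (325.18518518518516, 135.92592592592592)
-0.024999999999999998 0.024 [325.1320689  152.67052172] (325.18518518518516, 135.92592592592592)
```

Run:
```python
from h import *
a=cv2.imread("pics/top1.png");b=cv2.imread("pics/scene1.png")
p=np.array([.5026,.235,.2277])
for im,n,(x0,y0) in((a,"top",(200,100)),(b,"scene",(230,60))):
    c=cv2.resize(im[y0:y0+150,x0:x0+130],None,fx=3,fy=3,interpolation=3)
    for d in((0,0,0),(0,.025,-.014),(0,-.025,-.014)):
        q=(proj(n,p+d)-[x0,y0])*3;cv2.circle(c,tuple(int(v) for v in q),3,(0,0,255),-1)
    if n=="top":A=c
cv2.imwrite("pics/c2.png",np.hstack([A,c]))
```

```text
(no output)
```

View pics/c2.png

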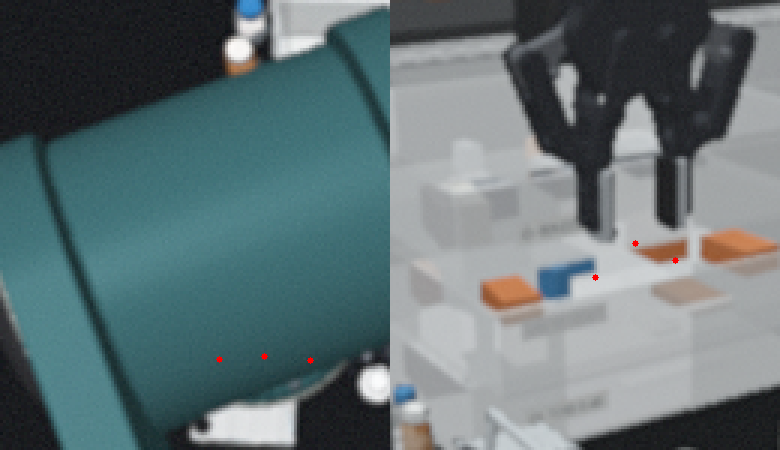

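The dots (expected tip positions) sit about 13 px below the fingertips in the scene view, so the tips look higher than nominal. I'll go down partway and check again from near.

```bash
python3 -m crank '[[[0,0,-4],0],[[0,0,-7],0],[[0,0,-9],0],[[0,0,-9],0],[[0,0,-9],0]]'
python3 - <<'E'
from h import *
print("box corner bottom",proj("scene",[.469,.2877,0]),"seen 296,282")
im=read_camera("scene")[...,::-1].copy();cv2.imwrite("pics/scene2.png",im)
p=get_state()["tool_pos"];print(p)
x0,y0=230,110
c=cv2.resize(im[y0:y0+180,x0:x0+150],None,fx=3.3,fy=3.3,interpolation=3)
for d in((0,.025,-.017),(0,-.025,-.017)):
    q=(proj("scene",p+d)-[x0,y0])*3.3;cv2.circle(c,tuple(int(v) for v in q),3,(0,0,255),-1)
cv2.imwrite("pics/c3.png",c)
E
```

```text
clock: 1.8
tool_pos: [0.5028, 0.2353, 0.1386]
eef_rot: [0.04, 3.141, 0.0]
force: [-0.3, -0.3, 1.5]
gripper_width: 0.0361
finger_force: 0.0
box corner bottom [297.59851785 282.43592774] seen 296,282
[0.50316718 0.23526845 0.13934778]
```

View pics/c3.png

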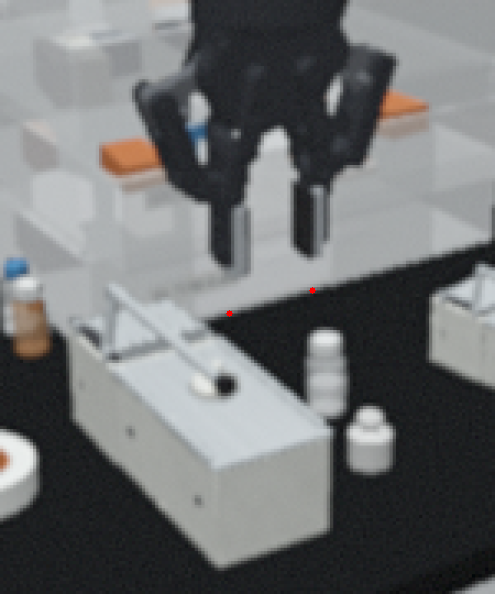

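The box corner projects to within 1.6 px of where I see it, so the calibration is sound. The fingertips show at (232,275) and (312,255) in the crop, roughly 20 mm above the nominal dots. I'll find the height by touching the sill lightly.

```bash
python3 -m crank '[[[0,0,-2],0],[[0,0,-4],0],[[0,0,-5.3],0],[[0,0,-5.3],0],[[0,0,-5.3],0],[[0,0,-5.3],0]]'
python3 - <<'E'
from h import *
im=read_camera("scene")[...,::-1].copy();cv2.imwrite("pics/scene3.png",im)
p=get_state()["tool_pos"];print(p)
x0,y0=240,150
c=cv2.resize(im[y0:y0+140,x0:x0+130],None,fx=4.2,fy=4.2,interpolation=3)
cv2.imwrite("pics/c4.png",c)
E
```

```text
clock: 2.45
tool_pos: [0.5036, 0.2348, 0.0863]
eef_rot: [0.042, 3.14, 0.001]
force: [-0.2, -0.2, 0.2]
gripper_width: 0.036
finger_force: 0.0
[0.50352354 0.23470623 0.08616231]
```

View pics/c4.png

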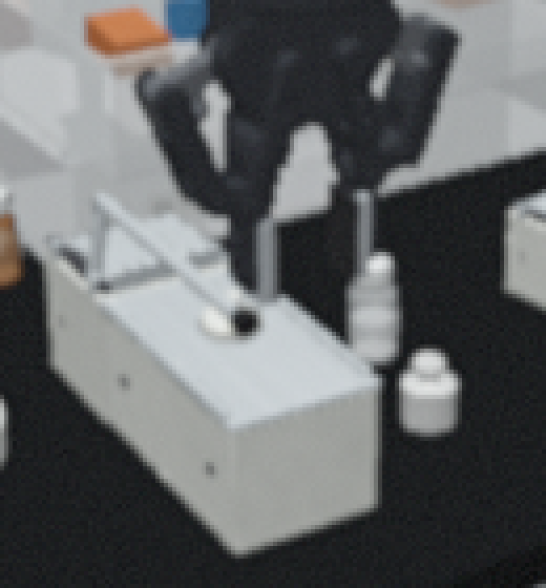

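Run:
```python
from h import *
P=lambda u,v:(240+u/4.2-.4,150+v/4.2-.4)
for z in(.066,.076,.086): print(z,[ray("scene",P(*q),z)[:2].round(4) for q in((266,299),(363,280),(243,322))])
print([proj("scene",[.5035,.2347+d,.07]) for d in(.018,.0325,-.018)],P(266,299))
import cv2
im=cv2.imread("pics/scene1.png")
# gripper scale: inner pad edges gap
print(np.linalg.norm(proj("scene",[.5026-.011,.253,.235])-proj("scene",[.5026-.011,.217,.235])))
```

```text
0.066 [array([0.5448, 0.2294]), array([0.5365, 0.1849]), array([0.5326, 0.2482])]
0.076 [array([0.5285, 0.2391]), array([0.5204, 0.1958]), array([0.5166, 0.2574])]
0.086 [array([0.5122, 0.2489]), array([0.5043, 0.2067]), array([0.5006, 0.2667])]
[array([303.88609172, 231.68687932]), array([296.55779229, 234.01341592]), array([321.51432842, 226.09039158])] (302.93333333333334, 220.7904761904762)
19.887031479069968
```

Run:
```python
from h import *
p=np.array([.288,.6103,.2273])
for s in(.0428,.05,.057,-.05):
    for dz in(.017,.004,-.01,-.03): print(s,dz,proj("scene",p+np.array([.4266*s,.9044*s,-dz])*[-1,-1,1]).round(1))
from cv2 import *
a=cv2.imread("pics/scene0.png")[170:285,85:160];cv2.imwrite("pics/c5.png",cv2.resize(a,None,fx=5,fy=5,interpolation=3))
```

```text
0.0428 0.017 [125.  300.4]
0.0428 0.004 [122.2 287.7]
0.0428 -0.01 [119.1 273.7]
0.0428 -0.03 [114.5 252.9]
0.05 0.017 [133.8 299.6]
0.05 0.004 [131.2 287. ]
0.05 -0.01 [128.2 272.9]
0.05 -0.03 [123.8 252.2]
0.057 0.017 [142.4 298.9]
0.057 0.004 [139.8 286.2]
0.057 -0.01 [137.  272.2]
0.057 -0.03 [132.8 251.5]
-0.05 0.017 [  7.4 310.5]
-0.05 0.004 [  2.8 297.6]
-0.05 -0.01 [ -2.3 283.3]
-0.05 -0.03 [ -9.9 262. ]
```

View pics/c5.png

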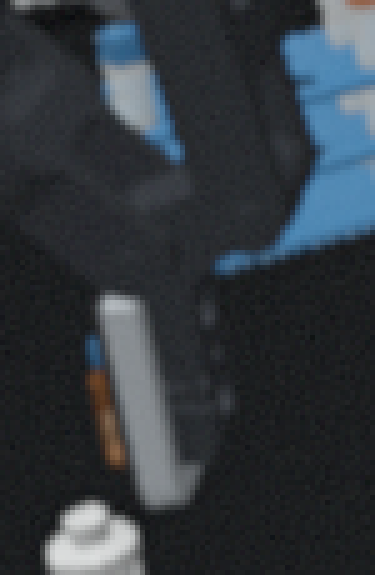

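The pad tip in the first picture is at about (118,271), which also puts the tips near 10 mm above the TCP height when open. That agrees with the later views. I'll step down and watch the force.

```bash
python3 -m crank '[[[0,0,-0.2],0],[[0,0,-0.4],0],[[0,0,-0.5],0],[[0,0,-0.5],0]]'|sed -n '2p;4p'; python3 -m crank '[[[0,0,-0.2],0],[[0,0,-0.4],0],[[0,0,-0.4],0]]' |sed -n '2p;4p'
```

```text
tool_pos: [0.5029, 0.2345, 0.0797]
force: [0.5, 0.7, -0.4]
tool_pos: [0.5028, 0.2344, 0.0755]
force: [0.2, 0.5, 0.1]
```

```bash
for i in 1 2 3; do python3 -m crank '[[[0,0,-0.1],0],[[0,0,-0.2],0],[[0,0,-0.2],0]]'|sed -n '2p;4p'; done
```

```text
tool_pos: [0.5029, 0.2345, 0.0738]
force: [0.6, -0.3, 0.2]
tool_pos: [0.5029, 0.2344, 0.0718]
force: [0.2, 0.3, 0.3]
tool_pos: [0.5029, 0.2345, 0.0697]
force: [0.1, -0.4, 0.8]
```

```bash
for i in 1 2 3 4; do python3 -m crank '[[[0,0,-0.1],0],[[0,0,-0.2],0],[[0,0,-0.2],0]]'|sed -n '2p;4p'; done
```

```text
tool_pos: [0.503, 0.2344, 0.0678]
force: [-0.6, 0.5, -1.1]
tool_pos: [0.5029, 0.2344, 0.0657]
force: [0.3, 0.3, 0.7]
tool_pos: [0.5029, 0.2344, 0.0637]
force: [0.7, -0.8, -0.1]
tool_pos: [0.503, 0.2345, 0.0617]
force: [-0.3, 0.6, 0.0]
```

```bash
for i in 1 2 3 ; do python3 -m crank '[[[0,0,-0.1],0],[[0,0,-0.2],0],[[0,0,-0.2],0]]'|sed -n '2p;4p'; done
```

```text
tool_pos: [0.5029, 0.2345, 0.0597]
force: [0.2, 0.3, -0.2]
tool_pos: [0.5029, 0.2345, 0.0577]
force: [0.5, -0.1, 0.3]
tool_pos: [0.503, 0.2345, 0.0558]
force: [-0.6, -0.1, -0.1]
```

```bash
for i in 1 2 3 4 5; do python3 -m crank '[[[0,0,-0.1],0],[[0,0,-0.1],0]]'|sed -n '2p;4p'; done
```

```text
tool_pos: [0.5031, 0.2346, 0.0556]
force: [-4.4, -2.4, 7.9]
tool_pos: [0.5032, 0.2346, 0.0555]
force: [-9.3, -4.3, 18.4]
tool_pos: [0.5032, 0.2347, 0.0554]
force: [-15.4, -7.3, 28.2]
tool_pos: [0.5033, 0.2348, 0.0553]
force: [-20.2, -8.6, 38.9]
tool_pos: [0.5034, 0.2348, 0.0552]
force: [-27.1, -11.5, 49.1]
```

Contact came at TCP z = 0.0557, so the tips sit about 4 mm above the TCP height. I'll back off to clear the rolled edge, then swing the lid open.

```bash
python3 -m crank '[[[0,0,0.6],0],[[0,0,1.2],0],[[0,0,1.2],0],[[0,0,1.2],0]]' 4.0 |sed -n '2p;4,5p'; python3 -m crank '[[[0,0.4,0],0],[[0,0.8,0],0],[[0,1.2,0],0],[[0,1.6,0],0],[[0.1,2.0,0],0],[[0.1,2.0,0],0]]'|sed -n '2p;4,5p'
```

```text
tool_pos: [0.5029, 0.2345, 0.0626]
force: [0.0, 0.0, 0.1]
gripper_width: 0.0403
tool_pos: [0.5039, 0.2549, 0.0627]
force: [-0.6, -2.4, 1.1]
gripper_width: 0.0396
```

```bash
python3 -m crank '[[[0,0.4,0],0],[[0,0.8,0],0],[[0,1.2,0],0],[[0,1.6,0],0],[[0.1,2.0,0],0],[[0.1,2.2,0],0],[[0.1,2.2,0],0]]'|sed -n '2p;4,5p'
python3 - <<'E'
from h import *
im=read_camera("scene")[...,::-1].copy();cv2.imwrite("pics/scene4.png",im)
tp=read_camera("top")[...,::-1].copy();cv2.imwrite("pics/top4.png",tp)
print(get_state()["tool_pos"],get_state()["force"])
x0,y0=240,160
c=cv2.resize(im[y0:y0+130,x0:x0+100],None,fx=4.4,fy=4.4,interpolation=3)
d=cv2.resize(tp[150:260,250:330],None,fx=4.4,fy=4.4,interpolation=3);d=cv2.copyMakeBorder(d,0,c.shape[0]-d.shape[0],0,0,0)
cv2.imwrite("pics/c6.png",np.hstack([c,d]))
E
```

```text
tool_pos: [0.5045, 0.2754, 0.0615]
force: [1.5, -12.5, -7.9]
gripper_width: 0.0402
[0.50451564 0.2753314  0.06158744] [  0.35573559 -12.80366119  -8.52109543]
```

View pics/c6.png

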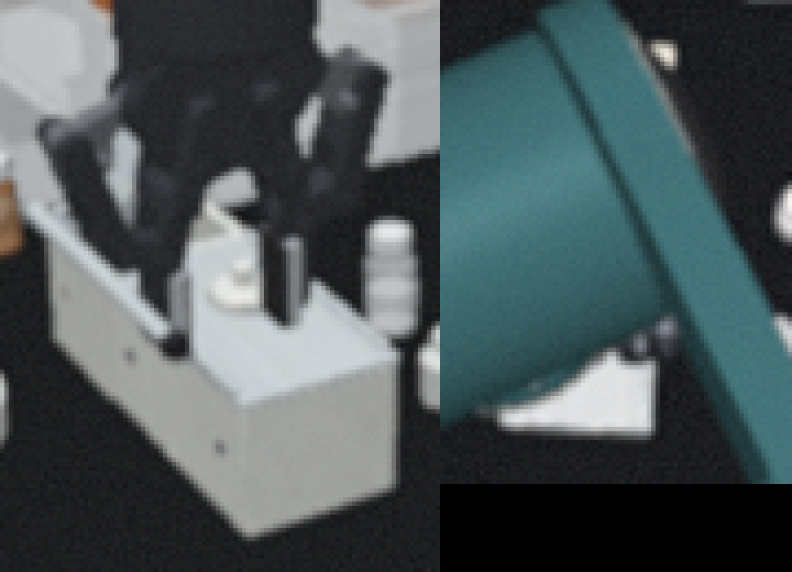

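The lid stands open with the rod held by the left finger and the ball at crop (172,345). The right fingertip is at crop (287,322) and the filter disc is around (240,300).

Run:
```python
from h import *
P=lambda u,v:(240+u/4.4-.4,160+v/4.4-.4)
yw=-.027;R=np.array([[np.cos(yw),-np.sin(yw)],[np.sin(yw),np.cos(yw)]]);o=np.array([.588,.2505])
b=lambda w:((w[:2]-o)@R*1000).round(1)
for z in(.074,.083,.089): print("ball",z,b(ray("scene",P(173,346),z)))
for z in(.06,.066): print("B tip L,R",z,b(ray("scene",P(268,318),z)),b(ray("scene",P(277,327),z)),b(ray("scene",P(300,322),z)))
print("filter disc mid",b(ray("scene",P(238,294),.064)),"neck top",b(ray("scene",P(243,265),.076)))
print("TCP",b(np.array([.5045,.2754])))
for q in((238,403),(398,357)):print("corner",b(ray("scene",P(*q),.062)))
```

```text
ball 0.074 [-88.1  49.2]
ball 0.083 [-102.2   56.1]
ball 0.089 [-111.7   60.7]
B tip L,R 0.06 [-66.3  -3.6] [-74.5  -3. ] [-75.9 -12.7]
B tip L,R 0.066 [-75.7   1.6] [-83.8   2.2] [-85.1  -7.3]
filter disc mid [-49.    0.3] neck top [-48.4  -2.7]
TCP [-84.1  22.6]
corner [-119.1   39. ]
corner [-122.2  -28.7]
```

```bash
python3 -m crank '[[[0,0.05,-0.2],0],[[0,0.1,-0.4],0],[[0,0.1,-0.4],0],[[0,0.1,-0.4],0]]' 3.8|sed -n '1,2p;4,5p'; python3 -m crank '[[[0.2,0,0],0],[[0.4,0,0],0],[[0.6,0,0],0],[[0.8,0,0],0],[[1.0,-0.03,0],0],[[1.2,-0.03,0],0],[[1.4,-0.03,0],0],[[1.6,-0.04,0],0],[[1.8,-0.05,0],0],[[2.0,-0.05,0],0],[[2.2,-0.06,0],0],[[2.4,-0.06,0],0]]'|sed -n '2p;4,5p'
python3 - <<'E'
from h import *
im=read_camera("scene")[...,::-1];cv2.imwrite("pics/scene5.png",im)
E
```

```text
clock: 9.4
tool_pos: [0.505, 0.2776, 0.059]
force: [-1.2, -3.4, 0.6]
gripper_width: 0.038
tool_pos: [0.5288, 0.2767, 0.0588]
force: [-3.9, -4.8, 0.2]
gripper_width: 0.0377
```

```bash
cat > f.py <<'E'
from h import *
import sys
yw=-.027;R=np.array([[np.cos(yw),-np.sin(yw)],[np.sin(yw),np.cos(yw)]]);o=np.array([.588,.2505])
b=lambda w:((w[:2]-o)@R*1000).round(1)
for f in sys.argv[1:]:
    im=cv2.imread(f"pics/{f}.png").astype(int);m=((im[...,2]-im[...,0]>8)&(im[...,1]>185)).astype(np.uint8)
    m[:195]=0;m[240:]=0;m[:,:265]=0;m[:,310:]=0
    n,l,s,c=cv2.connectedComponentsWithStats(m)
    for i in range(1,n):
        if s[i,4]>12: print(f,s[i],c[i].round(1),b(ray("scene",c[i],.066)))
E
python3 f.py scene0 scene4 scene5
python3 - <<'E'
import cv2
for f,r in(("scene4",(slice(216,236,2),slice(284,306,2))),("scene5",(slice(204,234,2),slice(274,306,2)))):
    im=cv2.imread(f"pics/{f}.png").astype(int)[r]
    print(f);print(im[...,1]);print(im[...,2]-im[...,0])
E
```

```text
scene4
[[210 209 208 206 205 205 205 153  38  39  82]
 [207 205 204 204 207 210 211 160  40  31  50]
 [207 205 206 206 202 224 215 157  42  31  49]
 [200 206 207 216 204 186 176 175  50  33  48]
 [197 206 215 231 219 189 188 184  55  32  40]
 [196 199 207 231 233 229 230 201  55  32  44]
 [197 201 186 209 224 225 221 197  51  35  44]
 [196 209 200 187 181 177 168 164  89  27  42]
 [193 208 209 206 202 201 200 202 179  96  37]
 [195 207 208 208 208 206 209 209 209 190 141]]
[[ -6  -8  -8 -10  -9 -11 -11  -9  -3  -5  -6]
 [-10 -10 -11 -11 -11  -8  -8 -10  -3  -4  -4]
 [-10 -10 -10  -9  -6   1  -2  -8  -4  -2  -3]
 [-10  -9 -10  -5  -2   2   1  -1  -2   0  -4]
 [-10 -11  -3   0   0   3   1   1   1  -1  -2]
 [-10  -9  -1   0   1   1   0   0  -3  -3  -1]
 [-11 -10  -2   0   2   4   0   1   0   0  -2]
 [-10 -10  -9  -5  -1   0  -1  -1  -5  -2  -5]
 [-10  -9 -10  -9 -10  -9  -9  -9 -11  -7  -1]
 [-11 -11 -10 -10 -10 -10 -11 -11 -11 -10 -10]]
scene5
[[ 40  41 115 167 196 207 180 171 157  73  51  41  43  38  43  38]
 [ 37  98 154 160 160 185 208 192 154  89  44  39  43  43  37  35]
 [ 46 128 
[... 1167 characters left out ...]
  -2  -2  -8 -10  -5  -2  -4]
 [ -3   2   1   2   2   1  -1   0  -2  -4  -1  -7  -8  -6  -5  -2]
 [ -1   2   0  -2  -4  -6  -8  -6  -3  -3  -2  -6  -8  -6  -5  -5]
 [ -7  -4  -7  -8 -10 -10  -8  -4   0  -3  -2  -6  -8  -6 -10 -10]
 [ -8 -10 -10 -10 -10  -6   1   1   0  -1  -1  -5  -8  -6 -11 -10]
 [ -8 -10 -10 -10 -10  -2   1   1   0  -3  -3  -6  -7  -7 -11 -10]
 [ -7 -10 -11 -10 -10  -3   1   1   2  -2  -4  -4  -9  -9 -10 -10]
 [ -8  -9 -11 -11 -11  -9  -4   0  -1  -2  -2  -4  -8 -10 -10 -10]
 [ -9 -10 -11 -10 -11 -11 -11 -10  -9 -10  -5  -6  -9  -9 -10 -10]
 [ -8 -10 -10 -10 -10 -11 -10 -10 -10 -10 -10 -10 -10 -10 -11 -10]
 [-10  -9 -11 -10 -10 -11 -11 -10  -9  -9 -10 -10  -9 -11 -10 -10]]
```

Run:
```python
from f import *
for n,q,z in(("f4 left",(287.5,225.5),.063),("f5 left",(284,223),.063),("f4 bottom",(293,230.5),.06),("f5 bottom",(287.5,226.5),.06)):print(n,b(ray("scene",q,z)))
```

```text
f4 left [-38.6   7.1]
f5 left [-26.9   7.9]
f4 bottom [-55.    5.1]
f5 bottom [-36.9   6.3]
```

The filter follows the fingertip, moving about +12 to +18 mm in x and +1 mm in y. I'll keep pushing.

```bash
python3 -m crank '[[[0.2,0,0],0],[[0.4,0,0],0],[[0.6,0,0],0],[[0.8,0,0],0],[[1.0,-0.03,0],0],[[1.2,-0.03,0],0],[[1.4,-0.03,0],0],[[1.6,-0.04,0],0],[[1.8,-0.05,0],0],[[2.0,-0.05,0],0],[[2.2,-0.06,0],0],[[2.4,-0.06,0],0]]'|sed -n '2p;4,5p'
python3 - <<'E'
from h import *
im=read_camera("scene")[...,::-1];cv2.imwrite("pics/scene6.png",im)
im=im.astype(int)[194:228:2,266:300:2];print(im[...,1]);print(im[...,2]-im[...,0])
E
```

```text
tool_pos: [0.5528, 0.2761, 0.0588]
force: [-4.3, -4.8, 0.0]
gripper_width: 0.0383
[[ 47  47  43  87 141 165 170 170 145  43  34  38  40  38  49  62  54]
 [ 43  37  38 103 144 163 165 164 155  58  41  38  38  39  48  47  44]
 [ 43  40  41 119 145 160 153 155 163  95  48  44  40  41  39  40  37]
 [ 32  35  80 138 161 158 155 156 167 142  49  46  41  39  39  44 106]
 [ 40  48 127 151 167 183 179 198 205 151  50  40  40  38  41 124 177]
 [ 39  57 135 184 194 186 181 168 181 100  41  42  57  50  49 144 145]
 [ 36  71 139 159 164 160 159 161 155  81  36  60 156 122  44  57  45]
 [ 39  94 148 161 162 160 159 161 157  83  34  39 117 118  41  29  26]
 [ 43 104 155 161 160 160 159 160 158  87  36  33 105 123  41  38  27]
 [112 130 154 161 160 159 159 158 165 108  32  37  99 121  73 156  96]
 [140 124 150 163 159 159 156 172 216 155  34  37  98 121  83 185 186]
 [130 119 149 159 162 173 183 203 233 165  31  36  99 122  96 194 192]
 [129 120 170 193 203 210 209 197 222 159  30  37  93 122 110 201 204]
 [128 122 191 208 206 204 203 198 179 132  35  31  90 131 163 205 205]
 [122 121 175 205 204 20
[... 697 characters left out ...]
 -5   1   1   1   0   1   2  -2  -2  -2  -7  -9  -5  -2  -5]
 [ -6  -6  -1   1   2   2   2   1   1   1  -4  -3  -7  -7  -4  -7  -4]
 [ -9  -9   2   1   2   1   1   0   2   0  -3  -3  -6  -8  -8 -10  -7]
 [-10  -9   1   1   1   1   2   0   0   0  -5  -3  -7  -8  -7 -10 -10]
 [ -9  -7   2   2   2   2  -1   0   0   1  -3  -3  -6  -9  -9 -10 -10]
 [ -7  -7  -1  -2  -3  -4  -6  -2   1  -1  -1  -2  -8  -9 -10 -10 -10]
 [ -9  -7  -8  -7 -10 -10 -10  -8  -2  -1  -1  -3  -6  -8 -11 -11 -11]
 [ -8  -8  -9 -11 -10 -10 -10 -10 -10 -10  -8  -3  -6  -9 -10 -10 -10]
 [ -9  -7 -10 -11 -10 -10 -10  -9 -10 -11 -10  -8  -9  -9  -9 -10  -9]
 [ -9 -10  -9 -11 -11 -11 -11 -10 -10 -11 -11 -10 -10 -10 -10 -10 -10]]
```

The filter is drifting about 3 to 4 mm to the right of the fingertip. I'll back off slightly, shift the right finger 4 mm right by opening while the left finger keeps its place, then finish the push.

```bash
python3 -m crank '[[[-0.2,0,0],0],[[-0.3,0,0],0],[[-0.3,-0.1,0],0],[[-0.3,-0.2,0],0],[[-0.3,-0.2,0],0]]' 4.2|sed -n '2p;4,5p';  python3 -m crank '[[[0.2,0,0],0],[[0.4,0,0],0],[[0.6,0,0],0],[[0.8,0,0],0],[[1.0,-0.03,0],0],[[1.2,-0.03,0],0],[[1.3,-0.03,0],0]]'|sed -n '2p;4,5p'
python3 - <<'E'
from h import *
im=read_camera("scene")[...,::-1];cv2.imwrite("pics/scene7.png",im)
im=im.astype(int)[194:226:2,260:296:2];print(im[...,1])
E
```

```text
tool_pos: [0.5504, 0.2742, 0.0592]
force: [0.8, -4.3, 0.8]
gripper_width: 0.0422
tool_pos: [0.5627, 0.2739, 0.0585]
force: [-4.3, -4.6, 1.1]
gripper_width: 0.0423
[[ 47  46  43  41  47 134 144 145 164 170 170 144  46  48  41  37  39  48]
 [ 47  49  40  38  59 141 142 148 166 165 168 157  65  51  42  40  40  41]
 [ 46  43  37  42 126 149 141 157 160 152 154 164 135  46  41  41  40  42]
 [ 49  38  34  81 167 141 140 162 159 156 157 156 109  44  37  35  38  78]
 [ 48  36  32 108 156 140 149 168 183 179 199 198  62  40  61 108  58 131]
 [ 44  39  37 122 152 143 187 194 185 182 167 173  53  39  82 149  87 128]
 [ 42  46  45 134 142 145 158 162 159 160 160 148  47  33  61 126  85  50]
 [ 40  36  61 133 141 147 159 161 160 159 160 151  53  33  54 124  91  34]
 [ 36  83 144 126 142 154 162 162 160 157 169 184  67  33  48 124  87  41]
 [ 39 104 137 103 141 160 161 160 157 165 214 221  89  34  48 125  88 129]
 [ 38  93 135 106 148 161 160 159 156 184 228 224 105  32  46 123  92 143]
 [ 34  89 133 106 150 159 159 162 174 183 204 214 105  29  41 123  97 172]
 [ 56  82 135 110 162 181 192 202 209 206 189 186 111  30  38 122 155 203]
 [166  91 130 123 196 207 205 206 204 203 205 202 187 115  45 119 179 207]
 [206 171 135 122 195 205 205 204 205 204 203 206 206 199 157 178 200 205]
 [185 206 181 129 193 206 204 205 204 206 205 203 205 205 205 206 207 206]]
```

```bash
python3 -m crank '[[[0.2,0,0],0],[[0.4,0,0],0],[[0.6,0,0],0],[[0.8,-0.02,0],0],[[0.9,-0.02,0],0],[[0.9,-0.02,0],0],[[0.9,-0.02,0],0]]'|sed -n '2p;4,5p'
python3 - <<'E'
from h import *
im=read_camera("scene")[...,::-1];cv2.imwrite("pics/scene8.png",im)
im=im.astype(int)[194:222:2,256:296:2];print(im[...,1])
E
```

```text
tool_pos: [0.5718, 0.2737, 0.0586]
force: [-2.2, -5.1, 0.3]
gripper_width: 0.0418
[[ 40  50  47  40  35  75 168 174 144 142 164 172 154  56  47  40  39  37
   38  37]
 [ 37  42  39  37  60 139 176 158 140 140 166 164 163  94  40  43  43  41
   43 110]
 [ 53  47  37  36 103 174 177 151 142 154 160 153 144  89  41  39  39  37
  101 172]
 [ 55  49  39  31 123 180 179 140 147 167 158 156 144  52  44  71  89  54
  161 184]
 [ 43  43  37  44 144 179 158 140 153 170 183 179 164  49  41 111 138  63
  172 183]
 [ 44  39  42  57 161 177 148 142 197 195 185 182 135  41  33  77 126  71
  166 175]
 [ 40  37  36  88 166 168 140 141 161 164 159 159 144  43  36  71 125  68
  115 106]
 [ 39  37  89 148 150 156 140 145 160 162 160 160 148  43  28  73 126  69
   45  27]
 [ 38  40 108 138 118 144 144 154 160 162 161 159 148  43  37  62 127  83
  160 108]
 [ 42  40 104 134 108 141 144 159 161 160 159 160 147  51  31  62 126  80
  187 207]
 [ 54  37 100 135 106 142 153 161 160 159 159 157 147  57  30  55 126  90
  195 210]
 [156  52  90 133  99 132 155 159 157 164 174 183 183 111  31  53 126 167
  202 205]
 [206 154  92 134  93 124 168 180 191 203 209 210 209 190 109  48 128 192
  206 205]
 [192 206 162 133 111 199 207 206 206 206 204 202 204 207 191 158 186 204
  205 205]]
```

The filter's bright patch has gone from the sill and the x force has dropped. I'll nudge a little further, then slide back along the rod with the lid still open to check the sill.

```bash
python3 -m crank '[[[0.2,0,0],0],[[0.4,0,0],0],[[0.5,0,0],0],[[0.5,0,0],0],[[0.5,0,0],0]]'|sed -n '2p;4,5p';python3 -m crank '[[[0,0,0],0],[[-0.5,0,0],0],[[-1.0,0,0],0],[[-2,0.05,0],0],[[-3,0.08,0],0],[[-4,0.1,0],0],[[-4,0.1,0],0]]'|sed -n '1,2p;4,5p'
python3 - <<'E'
from h import *
im=read_camera("scene")[...,::-1];cv2.imwrite("pics/scene9.png",im)
im=im.astype(int)[196:230:2,262:302:2];print(im[...,1]);print((im[...,2]-im[...,0]))
E
```

```text
tool_pos: [0.5767, 0.2736, 0.0585]
force: [-3.3, -5.1, -0.0]
gripper_width: 0.0421
clock: 15.1
tool_pos: [0.5363, 0.2749, 0.059]
force: [-3.4, -4.6, 0.6]
gripper_width: 0.0423
[[ 80  45  57  61  50  41  42  46 134 153 162 156 159 124  44  32  39  40
   42  45]
 [106  45  48  50  47  42  43  50 144 155 162 156 156 151  68  40  41  34
   37  46]
 [101  40  48  49  47  41  39  84 157 157 166 164 166 171 112  45  44  39
   39  42]
 [ 71  40  45  47  42  37  43 134 181 198 205 172 168 172 163  75  48  39
   40  40]
 [ 57  40  42  46  36  41  98 168 181 167 194 206 179 171 175 110  42  40
   44  46]
 [ 51  53  47  41  42  42 130 161 158 160 159 185 207 191 110  64  39  36
   41  41]
 [ 52  51  49  42  40  49 147 161 162 160 158 160 179 211 140  35  45 113
  122  47]
 [ 37  40  47  41  40  67 152 161 158 160 160 159 160 172 121  31  42 122
  141  60]
 [ 41  41  42  43  38  91 158 159 158 158 160 160 160 161 101  30  32  87
  126  62]
 [ 58  37  40  40  45 108 159 160 156 157 166 175 188 203 147  35  34  82
  128  60]
 [ 99  38  42  54 125 138 155 175 184 193 205 208 209 210 146  35  34  85

[... 1267 characters left out ...]
  -5  -6
   -9  -7]
 [ -6  -5  -6  -5  -5  -2   2   1   1   1   1   1  -1  -1  -2  -4   0  -5
   -9  -6]
 [ -7  -6  -5  -7  -9  -8   1   1  -1  -3  -5  -6  -7  -9  -9  -2   0  -6
   -7  -9]
 [ -6  -7  -4  -5 -10  -8  -4  -4  -6  -8 -10 -10 -11 -11 -10   0  -5  -6
   -9  -7]
 [ -5  -5  -6  -7  -8  -9 -10 -10 -11 -10 -11 -10 -10 -10 -10  -1  -2  -5
   -8  -8]
 [-10  -7  -5  -5  -8  -8 -10 -10 -11 -10 -10 -11 -10 -10  -9  -4  -2  -6
   -6  -8]
 [-10 -11  -9  -6  -9  -7 -10 -10 -10 -11 -10 -11 -11 -10 -11  -6  -1  -6
   -9 -10]
 [ -9 -11 -10  -8  -8  -7 -10 -11 -10 -10 -10 -11 -10 -10 -10 -10  -8  -4
   -9 -10]
 [ -3 -10 -10 -10  -8  -8 -10 -11 -10 -10 -11 -11 -11 -10 -10 -10 -10 -10
  -10 -10]]
```

The sill is clear of the filter, so it dropped while the lid was held open. Next I raise slightly, let the lid close under control, and retreat upward.

```bash
python3 -m crank '[[[0,0,0.5],0],[[0,-0.5,0.5],0],[[0,-1,0.5],0],[[0,-1.5,0.5],0],[[0,-2,0.5],0],[[0,-2.5,0.5],0],[[0,-3,0.5],0],[[0,-3.5,0.5],0],[[0,-4,0.5],0],[[0,-4.6,0.5],0],[[0,-4.6,0.5],0]]'|sed -n '2p;4,5p';python3 -m crank '[[[0,0,2],0],[[0,0,5],0],[[0,0,9],0],[[0,0,14],0],[[-3,5,16],0],[[-7,9,16],0],[[-10,13,16],0],[[-12,17,16],0],[[-13,21,16],0],[[-13,21,16],0],[[-13,21,16],0]]'|sed -n '1,2p;4,5p'
python3 - <<'E'
from f import *
im=read_camera("scene")[...,::-1];cv2.imwrite("pics/scene10.png",im)
tp=read_camera("top")[...,::-1];cv2.imwrite("pics/top10.png",tp)
for n,a in(("scene",im),("top",tp)):
    o_=cv2.imread(f"pics/{n}0.png");d=(cv2.absdiff(o_,np.ascontiguousarray(a)).max(2)>45).astype(np.uint8)
    N,l,s,c=cv2.connectedComponentsWithStats(d)
    for i in range(1,N):
        if s[i,4]>8: print(n,s[i],c[i].round(1))
E
```

```text
tool_pos: [0.5371, 0.2282, 0.064]
force: [0.0, 0.4, 0.2]
gripper_width: 0.0423
clock: 17.35
tool_pos: [0.4063, 0.4398, 0.2236]
force: [0.4, -0.2, 0.3]
gripper_width: 0.0421
scene [ 0  0 10  6 58] [4.4 2.6]
scene [ 142    0   93   47 3283] [187.1  20.6]
scene [ 13   2  52  20 420] [35.3  7.9]
scene [   0    7   73   40 1221] [33.9 31. ]
scene [40 15  4  5  9] [41.2 16.8]
scene [157  40  74  32 812] [192.3  56.1]
scene [   0   45   67   39 1011] [34.5 63.6]
scene [  0  46  23   7 119] [10.2 48.9]
scene [11 67  9  2 11] [14.5 67.2]
scene [ 136   75  125  121 7344] [201.7 122.5]
scene [    0    92   149   180 11773] [ 63.3 161.2]
scene [104 169   7   5  22] [107.3 170.8]
scene [621 224  19  29 209] [630.2 239.7]
scene [117 247   4   6  16] [118.7 249.6]
scene [614 249   7  13  53] [616.6 254.8]
scene [621 253   6  11  31] [623.2 257.1]
scene [613 264  27  45 662] [626.7 284.2]
top [    0   187   255   213 22023] [121.2 311.3]
top [100 228  49  35 508] [122.  244.2]
top [137 234  10  16  52] [140.6 242. ]
top [172 270   4   3  12] [173.5 271. ]
top [   0  290   52   80 2084] [ 29.8 335.9]
top [  0 338   9   8  53] [  3.8 341.1]
top [  0 363  31  37 549] [  9.2 386.6]
top [ 19 370   7  11  40] [ 21.6 373.8]
top [ 32 376   8   5  31] [ 35.5 378.1]
```

Run:
```python
import cv2,numpy as np
for n,(x,y,X,Y) in(("top",(255,150,345,260)),("scene",(200,190,430,290))):
    a=cv2.GaussianBlur(cv2.imread(f"pics/{n}0.png"),(0,0),.8);b=cv2.GaussianBlur(cv2.imread(f"pics/{n}10.png"),(0,0),.8)
    d=(cv2.absdiff(a,b).max(2)>12).astype(np.uint8)[y:Y,x:X]
    N,l,s,c=cv2.connectedComponentsWithStats(d)
    for i in range(1,N):
        if s[i,4]>3: print(n,s[i,2:],(c[i]+[x,y]).round(1))
```

```text
top [ 12  12 108] [283.7 211.7]
scene [16  9 83] [294.3 227.8]
```

The only change around the box is that the filter has gone from the sill. The lid is back shut and the vial, weight and tape roll have not moved, so I'm handing in.

```bash
python3 -c "
from plant import *
print(order.job_done())"
```

```text
the job is handed in; nothing more can be done
None
```

The job is handed in: I held the lid open by its rod, pushed the filter off the sill into the bin, then let the lid shut; before/after pictures show the sill empty, the lid closed and the vial, weight and tape roll unmoved, but I could not see inside the bin, and no verdict came back.

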